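# Shift the specimen selector into its third slot

### The arm

A 7-joint arm with a two-finger parallel gripper is mounted at the origin on the work surface. World frame = base frame: x ahead of the robot, y to its left, z up, the work surface at z = 0. Lengths are in mm, angles in rad, forces in N, time in s.
With the tool pointing down it reaches from about 350 to 900 mm from the base axis. Payload 19.9 kg.
Tool frame: the origin (TCP) lies on the front face of the gripper's body, between the roots of the fingers; the fingertips stand 73 mm ahead of it and the grasp point (between the pads) lies 54 mm ahead of it (r.tcp_to_tips is the distance from the TCP to the fingertips, in mm); x points along the fingers, z is the direction in which the jaws open and shut, and the axes are right-handed (so a half turn about x gives the same grasp; the last joint's range is limited). The gripper opens to 85 mm and grips with 20 to 120 N. Pads are 22 mm wide; open, the fingers measure 114 mm over their backs; the gripper's body (76 mm by 85 mm) begins 54 mm behind the grasp point. The pads swing forward as they close: fully open they stand 13 mm farther back than shut.
Start: joints at [1.192, 0.417, -0.01, 1.614, 0.005, 1.111, -0.053], TCP at [206.542, -589.872, 303.86] pointing down, gripper open.
Joint ranges: [-2.81, 2.81], [-0.39, 2.02], [-1.27, 1.25], [0.06, 2.57], [-1.19, 4.33], [0.19, 2], [-2.82, 2.82]. Speed limits (rad/s): [1.89, 1.89, 2.39, 2.39, 3.01, 3.01, 3.01].

### API

Orientations are given as a unit quaternion [x, y, z, w].
In Python, from workcell import sensors, eyes, sign_off, r gives the robot as it stands.
- The arm moves only by the tool play_rows, never from a script. Its argument "plan" is a list of rows, each an object of numbers: "fingers": the closure, from 0 (fully open) to 1 (shut); "dx", "dy", "dz": the shift along the tool's x, y, z in mm; "turn": the turn about the tool's x in degrees. A call has 1 to 12 rows; each row shifts and turns the commanded pose from where the row before left it, along the tool's axes as they then stand; what a row does not reach is not made up. A row lasts 1/8 s, in which the tool goes at most 62.5 mm and 10.7 degrees, less where a joint would pass 70% of its speed; a pose out of reach is approached as far as the arm can. A call with a gripper value outside its range is refused whole. The fingers move at their own pace and stop on an object; "squeeze" is the grip in N (left out, the last holds). Time passes only in rows, so rows that do not move let the fingers close. It gives the time, the measured TCP pose, the force and the opening at its end, in the units of the state.
- sensors.read_state(): the state, without advancing time (a new reading comes with each control period).
- eyes.get_image(name): name is "scene" or "side" or "wrist"; returns a dict with "img" (420x560x3 uint8, red, green, blue), "K" (3x3 intrinsics, pixels), "world_from_camera" (4x4, takes a point from camera to world coordinates). Camera axes: x right, y up, looking along -z (the intrinsics and any distortion apply to the point x, -y, -z); pixel columns grow to the right and rows downward; lengths in mm; the calibration is good to about 2 mm. A picture is of the moment at which its call begins. There is no depth.
- sign_off(): hands the job in, once; it reports no verdict.
The state is a dict: "clock": time; "q": joint angles; "dq": joint speeds; "tau": joint torques, N m; "position": TCP position; "ee_rot": TCP orientation; "force": force on the tool from outside, world axes, zero at the start; "wrist_torque": the same for the moment, N m; "grip_width": finger opening in mm.
Only numpy, scipy, OpenCV 4.12 (cv2) and the standard library are available. Lean on these libraries where they do the work, as an engineer would, in place of code of your own. Each camera call takes 0.05 s, during which the arm holds its last target. There are 200 camera calls.

### The job

The lever of the microscope bench's specimen selector stands somewhere in the left column of its H-shaped gate. With the fingertips, gently push it along to the cross lane, across to the right, and then forward (away from the robot) until it is fully home in the third slot, the far right one, without dipping into the near right slot on the way. Do not take the lever between the fingers, leave the loose things around it where they are, and finish clear of the lever.

Things in the scene. Friction and masses are not known exactly. Their poses are not given: they have to be found in the camera images.
- console: Fixed white selector box 260 x 260 mm, deck 96 mm high, with a coppery gate plate 180 mm square. Origin on the table right under the centre of the H gate; its x points forward, away from the robot (turned by up to 20 degrees), its y left. The box runs from x = -110 to +150 and y = -130 to +130 mm in that frame.
- gate (a point): Centre of the H gate at the plate's top, 102 mm above the console's origin, same axes. Two columns along x (centre lines 25 mm left and right) joined mid-way by a cross lane along y, 19 mm wide; columns end 36 mm ahead and behind. Slot 1 is far left, 2 near left, 3 far right, 4 near right, each marked with as many small black dots past its end.
- slot3 (a point): Where the knob's centre stands when the lever is fully home in slot 3: 49 mm ahead, 42 mm right of and 162 mm above the console's origin. Fixed to the console, same axes.
- knob (a point): Centre of the black knob on the lever: a round-ended cylinder, 32 mm diameter, 60 mm long, along the lever, 165 mm from the pivot (10 mm above the console's origin). Upright: centre 175 mm above the table, ends at 142 and 202. In the console's frame x = 165 sin(fore), y = -165 cos(fore) sin(across), z = 10 + 165 cos(fore) cos(across) mm. Below it a bare steel shaft of 12 mm.
- shift_across (a joint): Sideways lean of the lever, rad: -0.27 in the left column, 0 upright, +0.27 in the right column (stops at both). It can change only while the lever is in the cross lane. Stiff by friction: about 4 N at the knob moves it, and it stays where it is left. More than 40 N on the lever is forcing it.
- shift_fore (a joint): Forward lean of the lever, rad: 0 in the middle of the cross lane (0.035 of play either way lets it cross; the lane's corners are rounded), +0.30 at the far stop of a column, -0.30 at the near stop. Starts anywhere between, in the left column. Stiff by friction: about 4 N at the knob moves it; it stays where it is left.
- barrel: Loose steel lens barrel, 35 mm in diameter, 36 mm tall, standing on the console's deck behind the gate plate, far right. Origin at its underside. To be left alone.
- vial: Loose specimen vial, 26 mm in diameter, 65 mm tall, standing on the table right of the console. Origin at its underside. To be left alone.
- spectacles: Loose black spectacles on the table left of the console, 132 mm wide, 38 mm high. Origin on the table under their middle. To be left alone.
- disc: Loose black specimen disc, 72 mm in diameter, 6 mm thick with a 20 mm tall stub knob, on the table right of the console. Origin at its underside. To be left alone.

How it is judged:
By the outcome, as a careful person would: the job done as asked, in the order asked, and still so for the second after the job is handed in, with the robot touching nothing.
It also fails if it takes over 51 s, if anything falls off the work surface, if the arm or the gripper's body presses on something with over 40 N, if the wrist force passes 120 N, or if a joint passes its speed limit or range.

## Working session

There is one attempt and no reset: what is moved stays moved. The work goes in short steps, Python scripts to look and compute and a tool call to move; the robot and the scene stay as the last step left them, time stands still between calls to the robot, and variables do not carry over. Pictures are saved under pics/ and viewed, about 8 in all and at most 12, crops included, and the job is handed in when it is done.

Besides the shell and the picture viewer there is one more tool, called after "Emit:" as name(argument=value, ...) on one line, values as JSON. play_rows: Moves the arm, as the interface text tells. Its arguments: {"type":"object","properties":{"plan":{"type":"array"},"squeeze":{"type":"number"}},"required":["plan"]}

```bash
ls; mkdir -p pics
python3 - <<'E'
from workcell import sensors, eyes, r
import cv2, numpy as np
s=sensors.read_state();print(s['clock'],s['position'],s['ee_rot'],s['force'],r.tcp_to_tips)
for n in('scene','side'):
    d=eyes.get_image(n);cv2.imwrite(f'pics/{n}0.png',d['img'][:,:,::-1]);np.savez(f'pics/{n}0.npz',**d)
    print(n,d.keys(),d['K'].round(1).tolist(),d['world_from_camera'].round(3).tolist())
E
```

```text
pics
0.0 [ 206.44231302 -589.63351285  303.2642123 ] [ 0.40934272  0.57711213 -0.40890141  0.57635039] [0.68611197 0.39317327 0.77291103] 72.6
scene dict_keys(['img', 'K', 'world_from_camera']) [[495.8, 0.0, 274.7], [0.0, 495.8, 200.1], [0.0, 0.0, 1.0]] [[0.159, -0.636, 0.755, 1407.268], [0.987, 0.097, -0.126, -76.636], [0.007, 0.766, 0.643, 865.688], [0.0, 0.0, 0.0, 1.0]]
side dict_keys(['img', 'K', 'world_from_camera']) [[479.4, 0.0, 278.9], [0.0, 479.4, 210.4], [0.0, 0.0, 1.0]] [[0.992, 0.099, -0.073, 484.024], [-0.122, 0.722, -0.681, -772.055], [-0.015, 0.685, 0.729, 1037.946], [0.0, 0.0, 0.0, 1.0]]
```

View pics/scene0.png

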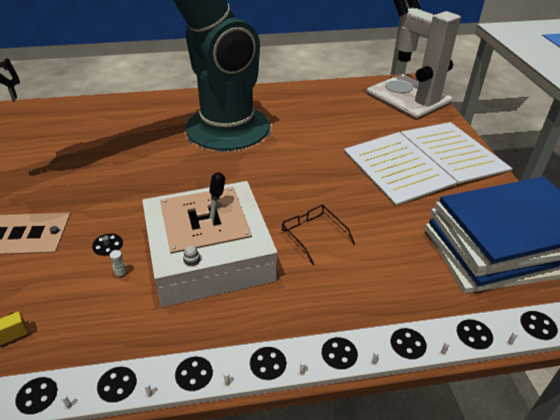

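View pics/side0.png

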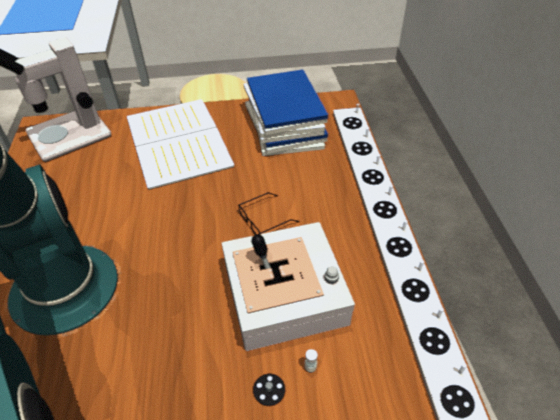

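Both views show the white console with the knob near (217,186) in the scene view and (259,245) in the side view. I'll enlarge both.

Run:
```python
import cv2, numpy as np
a=cv2.imread('pics/scene0.png')[160:310,135:285];b=cv2.imread('pics/side0.png')[215:365,210:360]
for n,c,(x0,y0) in(('ca',a,(135,160)),('cb',b,(210,215))):
    c=cv2.resize(c,(600,600),interpolation=cv2.INTER_CUBIC)
    for k in range(0,150,25):
        cv2.putText(c,str(x0+k),(k*4,10),0,.35,(0,0,255),1);cv2.putText(c,str(y0+k),(0,k*4+4),0,.35,(0,0,255),1)
        cv2.line(c,(k*4,12),(k*4,20),(0,0,255),1)
    cv2.imwrite(f'pics/{n}.png',c)
```

```text
(no output)
```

View pics/ca.png

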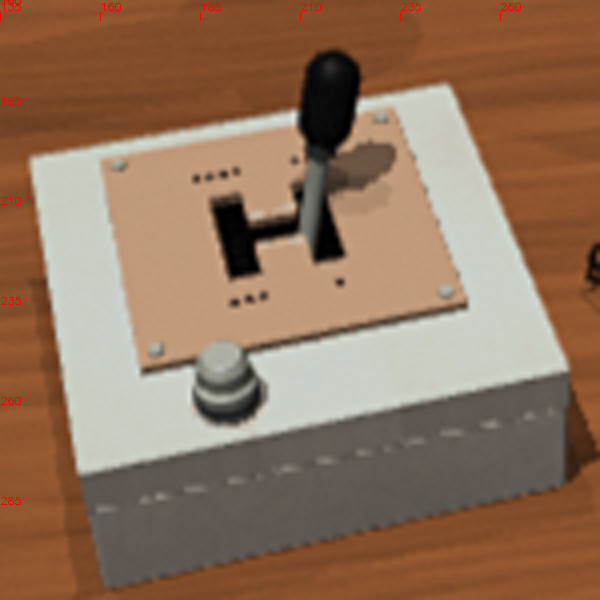

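View pics/cb.png

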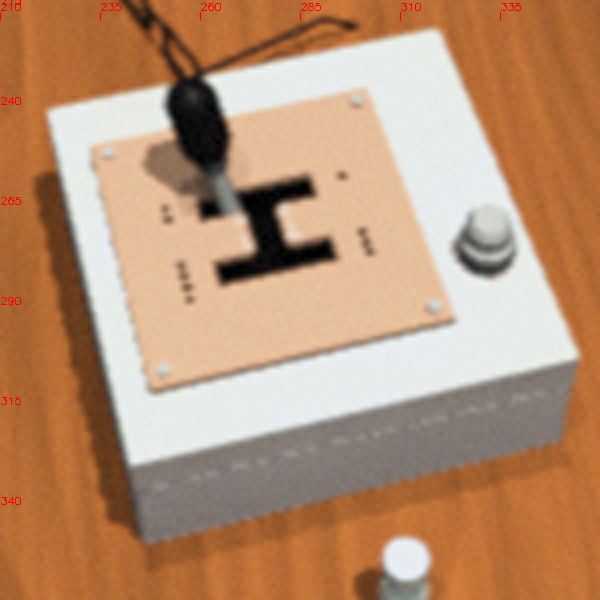

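The crops show the plate, the H gate and the knob: centre near crop (329,102) in the scene view and (198,124) in the side view. The lever is in the left column, leaning towards the robot. Next I'll fit the console pose and the lever angle.

```bash
cat > h.py <<'E'
import numpy as np
from scipy.optimize import least_squares
def proj(P,d):
    T=np.linalg.inv(d['world_from_camera']);p=np.atleast_2d(P)@T[:3,:3].T+T[:3,3]
    q=np.c_[p[:,0],-p[:,1],-p[:,2]]@d['K'].T
    return q[:,:2]/q[:,2:]
def W(v,P):
    c,s=np.cos(v[2]),np.sin(v[2]);P=np.atleast_2d(P).astype(float)
    return np.c_[v[0]+c*P[:,0]-s*P[:,1],v[1]+s*P[:,0]+c*P[:,1],P[:,2]]
def knob(f,a,L=165): return np.array([L*np.sin(f),-L*np.cos(f)*np.sin(a),10+L*np.cos(f)*np.cos(a)])
E
python3 - <<'E'
from h import *
A=np.load('pics/scene0.npz');B=np.load('pics/side0.npz')
P=np.array([[-110,-130,96],[-110,130,96],[150,130,96],[150,-130,96],[-90,-90,102],[-90,90,102],[90,90,102],[90,-90,102]])
a=np.array([[30,157],[452,85],[568,372],[80,473],[102,160],[393,110],[466,303],[143,370]])/4+[135,160]
b=np.array([[130,463],[48,110],[438,30],[578,357],[152,390],[92,147],[365,88],[455,320]])/4+[210,215]
f=lambda v:np.r_[proj(W(v,P),A)-a,proj(W(v,P),B)-b].ravel()
s=least_squares(f,[600,-50,0.1]);print(s.x,s.fun.reshape(-1,2).round(1).tolist())
v=s.x;np.save('pose.npy',v)
ka=np.array([329,102])/4+[135,160];kb=np.array([198,124])/4+[210,215]
g=lambda w:np.r_[proj(W(v,knob(*w)),A)-ka,proj(W(v,knob(*w)),B)-kb].ravel()
t=least_squares(g,[0,-.27]);print(t.x,t.fun)
print('knob',W(v,knob(*t.x)),'slot3',W(v,[49,-42,162]))
for F,Ac in((0,-.27),(0,.27),(.3,.27)):print(F,Ac,knob(F,Ac).round(),W(v,knob(F,Ac)).round())
from workcell import sensors
from scipy.spatial.transform import Rotation as R
print(R.from_quat(sensors.read_state()['ee_rot']).as_matrix().round(3))
E
```

```text
[ 5.46782350e+02 -9.64163791e+01  1.31246472e-01] [[0.1, 0.5], [-0.7, 0.1], [0.3, 0.0], [-0.7, 0.8], [-0.5, 0.0], [0.3, -0.5], [0.5, 0.1], [-0.8, -0.1], [-0.2, 0.4], [-0.2, -0.3], [-0.2, -0.4], [0.0, 0.1], [-0.7, -0.4], [-0.7, -0.7], [0.5, -0.6], [0.2, -0.7]]
[-0.17477258 -0.24410487] [-0.73574463 -1.12550926  0.22367962 -1.40644541]
knob [[513.19882028 -61.23791668 167.66934495]] slot3 [[ 600.85746685 -131.6425299   162.        ]]
0 -0.27 [  0.  44. 169.] [[541. -53. 169.]]
0 0.27 [  0. -44. 169.] [[ 553. -140.  169.]]
0.3 0.27 [ 49. -42. 162.] [[ 601. -132.  162.]]
[[-0.     0.944  0.33 ]
 [ 0.001  0.33  -0.944]
 [-1.    -0.    -0.001]]
```

Emit:
play_rows(plan=[{"fingers": 1, "turn": 5.9}, {"fingers": 1, "turn": 5.85}, {"fingers": 1, "dy": 32, "dz": -48}, {"fingers": 1, "dy": 32, "dz": -48}, {"fingers": 1, "dy": 32, "dz": -48}, {"fingers": 1, "dy": 32, "dz": -48}, {"fingers": 1, "dy": 32, "dz": -48}, {"fingers": 1, "dy": 32, "dz": -48}, {"fingers": 1, "dy": 32, "dz": -48}, {"fingers": 1, "dy": 32, "dz": -48}, {"fingers": 1, "dy": 32, "dz": -48}, {"fingers": 1}], squeeze=20)

```text
$.plan[0]: bad value
```

```bash
cat > st.py <<'E'
from h import *
from workcell import sensors
from scipy.spatial.transform import Rotation as R
v=np.load('pose.npy');s=sensors.read_state();c,n=np.cos(v[2]),np.sin(v[2])
M=np.array([[c,n,0],[-n,c,0],[0,0,1]])
p=np.array(s['position'])-[v[0],v[1],0]
print('t',round(s['clock'],2),'console tcp',(M@p).round(1),'F',(M@np.array(s['force'])).round(1),'w',round(s['grip_width'],1))
print('tooly yaw err deg',np.degrees(np.arctan2(*(M@R.from_quat(s['ee_rot']).as_matrix()[:,1])[[1,0]])).round(2))
E
python3 st.py
```

```text
t 0.1 console tcp [-402.  -444.5  303.3] F [ 1.   1.  -0.1] w 85.2
tooly yaw err deg 11.78
```

Emit:
play_rows(plan=[{"fingers": 1.0, "dx": 0, "dy": 0, "dz": 0, "turn": 5.9}, {"fingers": 1.0, "dx": 0, "dy": 0, "dz": 0, "turn": 5.85}, {"fingers": 1.0, "dx": 0, "dy": 32, "dz": -48, "turn": 0}, {"fingers": 1.0, "dx": 0, "dy": 32, "dz": -48, "turn": 0}, {"fingers": 1.0, "dx": 0, "dy": 32, "dz": -48, "turn": 0}, {"fingers": 1.0, "dx": 0, "dy": 32, "dz": -48, "turn": 0}, {"fingers": 1.0, "dx": 0, "dy": 32, "dz": -48, "turn": 0}, {"fingers": 1.0, "dx": 0, "dy": 32, "dz": -48, "turn": 0}, {"fingers": 1.0, "dx": 0, "dy": 32, "dz": -48, "turn": 0}, {"fingers": 1.0, "dx": 0, "dy": 32, "dz": -48, "turn": 0}, {"fingers": 1.0, "dx": 0, "dy": 32, "dz": -48, "turn": 0}, {"fingers": 1.0, "dx": 0, "dy": 0, "dz": 0, "turn": 0}], squeeze=20)

```text
clock: 1.6
position: [436.5, -120.2, 303.9]
ee_rot: [0.465, 0.533, -0.464, 0.533]
force: [-0.5, -0.5, 0.6]
grip_width: 0.0
```

```bash
python3 st.py
```

```text
t 1.6 console tcp [-112.4   -9.1  303.9] F [-0.6 -0.4  0.6] w 0.0
tooly yaw err deg 0.37
```

Emit:
play_rows(plan=[{"fingers": 1.0, "dx": 0, "dy": 12, "dz": -26, "turn": 0.4}, {"fingers": 1.0, "dx": 0, "dy": 12, "dz": -26, "turn": 0}, {"fingers": 1.0, "dx": 30, "dy": 0, "dz": 0, "turn": 0}, {"fingers": 1.0, "dx": 0, "dy": 0, "dz": 0, "turn": 0}])

```text
clock: 2.1
position: [451.5, -69.5, 272.5]
ee_rot: [0.467, 0.531, -0.469, 0.529]
force: [0.2, 0.8, -0.1]
grip_width: -0.1
```

```bash
python3 st.py
cat > look.py <<'E'
import sys,cv2,numpy as np
from workcell import eyes
t=sys.argv[1];o=[]
for n,x0,y0,w in(('scene',140,110,150),('side',205,180,150)):
    d=eyes.get_image(n);np.savez(f'pics/{n}{t}.npz',**d)
    o.append(cv2.resize(d['img'][y0:y0+w,x0:x0+w,::-1],(400,400),interpolation=cv2.INTER_CUBIC))
cv2.imwrite(f'pics/look{t}.png',np.hstack(o))
E
python3 look.py 1
```

```text
t 2.1 console tcp [-91.   39.1 272.5] F [ 0.3  0.8 -0.1] w -0.1
tooly yaw err deg -0.39
```

View pics/look1.png

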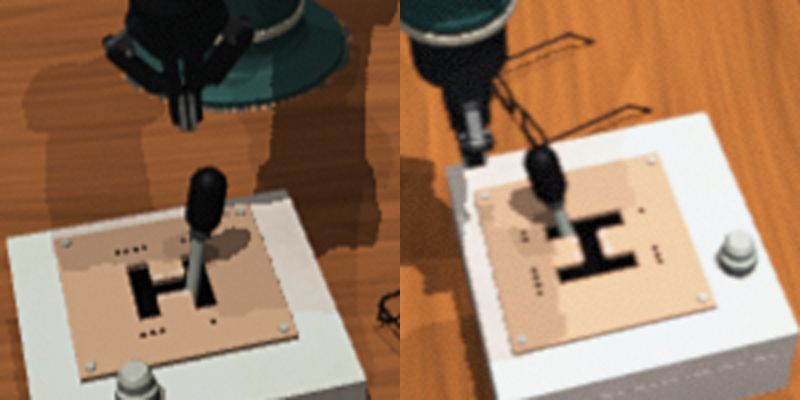

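The shut fingers hang behind the knob, with tips near crop (188,128) in the scene half and (474,163) in the side half. I'll check the tip position while lowering.

Run:
```python
from h import *
v=np.load('pose.npy')
A=np.load('pics/scene1.npz');B=np.load('pics/side1.npz')
for L in (60,73,86):print(L,proj(W(v,[-91,39.1,272.5-L]),A),proj(W(v,[-91,39.1,272.5-L]),B))
t=least_squares(lambda X:np.r_[proj(W(v,X),A)[0]-[210.5,158],proj(W(v,X),B)[0]-[232.8,241]],[-90,40,200]);print(t.x,t.fun)
ka=np.array([206,201])*.375+[140,110];kb=np.array([144,175])*.375+[205,180]
g=lambda w:np.r_[proj(W(v,knob(*w)),A)[0]-ka,proj(W(v,knob(*w)),B)[0]-kb]
t=least_squares(g,[0,-.27]);print(t.x,t.fun)
```

```text
60 [[209.68784191 153.02387833]] [[231.8492223  237.69986538]]
73 [[210.11821871 157.65254029]] [[232.34604928 241.38807656]]
86 [[210.54238729 162.21443339]] [[232.83429239 245.01256517]]
[-89.73914315  39.84951848 199.38449964] [ 0.04489972 -0.05654016  0.03531197  0.06114271]
[-0.18020217 -0.24849378] [-0.52127243 -1.16741537  0.29976775 -1.07515551]
```

Emit:
play_rows(plan=[{"fingers": 1.0, "dx": 27, "dy": 0, "dz": -3, "turn": 0}, {"fingers": 1.0, "dx": 27, "dy": 0, "dz": 0, "turn": 0}, {"fingers": 1.0, "dx": 0, "dy": 6, "dz": 0, "turn": 0}, {"fingers": 1.0, "dx": 0, "dy": 6, "dz": 0, "turn": 0}, {"fingers": 1.0, "dx": 0, "dy": 6, "dz": 0, "turn": 0}, {"fingers": 1.0, "dx": 0, "dy": 0, "dz": 0, "turn": 0}])

```text
clock: 2.95
position: [470.6, -63.9, 220.5]
ee_rot: [0.468, 0.53, -0.468, 0.531]
force: [0.3, -0.1, -0.2]
grip_width: -0.2
```

```bash
python3 st.py
```

```text
t 2.95 console tcp [-71.2  42.2 220.5] F [ 0.3 -0.1 -0.2] w -0.2
tooly yaw err deg -0.36
```

Emit:
play_rows(plan=[{"fingers": 1.0, "dx": 0, "dy": 4, "dz": 0, "turn": 0}, {"fingers": 1.0, "dx": 0, "dy": 4, "dz": 0, "turn": 0}, {"fingers": 1.0, "dx": 0, "dy": 4, "dz": 0, "turn": 0}, {"fingers": 1.0, "dx": 0, "dy": 4, "dz": 0, "turn": 0}, {"fingers": 1.0, "dx": 0, "dy": 4, "dz": 0, "turn": 0}, {"fingers": 1.0, "dx": 0, "dy": 4, "dz": 0, "turn": 0}])

```text
clock: 3.7
position: [493.8, -60.8, 219.8]
ee_rot: [0.468, 0.53, -0.468, 0.53]
force: [-4.6, 0.4, 2.5]
grip_width: 0.5
```

```bash
python3 st.py
```

```text
t 3.7 console tcp [-47.9  42.2 219.8] F [-4.5  1.   2.5] w 0.5
tooly yaw err deg -0.36
```

Emit:
play_rows(plan=[{"fingers": 1.0, "dx": 0, "dy": 4, "dz": 0, "turn": 0}, {"fingers": 1.0, "dx": 0, "dy": 4, "dz": 0, "turn": 0}, {"fingers": 1.0, "dx": 0, "dy": 4, "dz": 0, "turn": 0}, {"fingers": 1.0, "dx": 0, "dy": 0, "dz": 0, "turn": 0}])

```text
clock: 4.2
position: [505.9, -59.4, 219.8]
ee_rot: [0.468, 0.53, -0.468, 0.53]
force: [-3.0, -0.3, 1.4]
grip_width: -0.1
```

```bash
python3 st.py; python3 look.py 2
```

```text
t 4.2 console tcp [-35.6  42.  219.8] F [-3.   0.   1.4] w -0.1
tooly yaw err deg -0.37
```

View pics/look2.png

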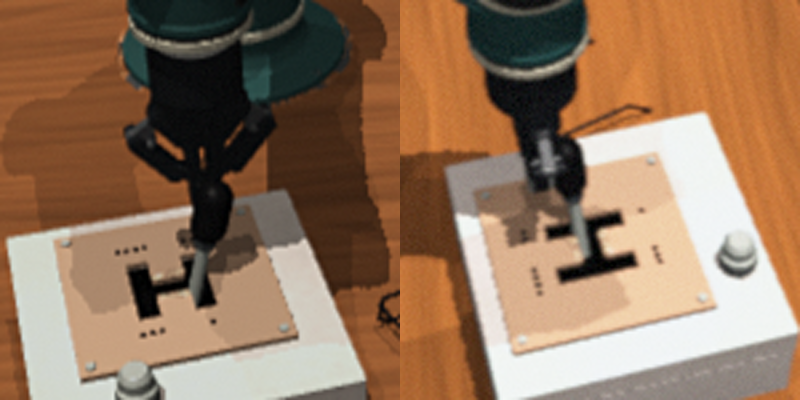

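The finger is moving the knob gently (about 3 N), and the knob is now near (212,210) in the scene half and (168,168) in the side half. I'll compute the lean.

Run:
```python
from h import *
v=np.load('pose.npy')
A=np.load('pics/scene2.npz');B=np.load('pics/side2.npz')
ka=np.array([212,211])*.375+[140,110];kb=np.array([168,168])*.375+[205,180]
g=lambda w:np.r_[proj(W(v,knob(*w)),A)[0]-ka,proj(W(v,knob(*w)),B)[0]-kb]
t=least_squares(g,[0,-.27]);print(t.x,t.fun,knob(*t.x))
for f in(-.1,-.05,0):
  for L in (92/np.cos(.27),165,195):
    print(f,L,((proj(W(v,knob(f,-.27,L)),A)[0]-[140,110])/.375).round(),((proj(W(v,knob(f,-.27,L)),B)[0]-[205,180])/.375).round())
```

```text
[-0.05125188 -0.24899946] [-0.64406199 -0.19189675 -0.02613966 -1.1508529 ] [ -8.45285872  40.60828353 169.70133527]
-0.1 95.45837122381073 [198. 274.] [173. 225.]
-0.1 165 [212. 205.] [158. 165.]
-0.1 195 [219. 175.] [152. 138.]
-0.05 95.45837122381073 [199. 277.] [178. 224.]
-0.05 165 [214. 211.] [167. 163.]
-0.05 195 [221. 181.] [162. 135.]
0 95.45837122381073 [200. 280.] [183. 223.]
0 165 [216. 216.] [176. 161.]
0 195 [224. 187.] [173. 132.]
```

Emit:
play_rows(plan=[{"fingers": 1.0, "dx": 0, "dy": 3, "dz": 0, "turn": 0}, {"fingers": 1.0, "dx": 0, "dy": 3, "dz": 0, "turn": 0}, {"fingers": 1.0, "dx": 0, "dy": 2.5, "dz": 0, "turn": 0}, {"fingers": 1.0, "dx": 0, "dy": 0, "dz": 0, "turn": 0}])

```text
clock: 4.8
position: [514.3, -58.4, 219.8]
ee_rot: [0.468, 0.53, -0.468, 0.53]
force: [-3.0, -0.0, 2.9]
grip_width: 0.0
```

```bash
python3 st.py
```

```text
t 4.8 console tcp [-27.3  41.9 219.8] F [-3.   0.4  2.9] w 0.0
tooly yaw err deg -0.37
```

Emit:
play_rows(plan=[{"fingers": 1.0, "dx": 0, "dy": -20, "dz": 0, "turn": 0}, {"fingers": 1.0, "dx": 0, "dy": -30, "dz": 0, "turn": 0}, {"fingers": 1.0, "dx": -35, "dy": -10, "dz": 0, "turn": 10}, {"fingers": 1.0, "dx": -35, "dy": 0, "dz": 0, "turn": 10}, {"fingers": 1.0, "dx": 0, "dy": 0, "dz": 0, "turn": 10}, {"fingers": 1.0, "dx": 0, "dy": 0, "dz": 0, "turn": 10}, {"fingers": 1.0, "dx": 0, "dy": 0, "dz": 0, "turn": 10}, {"fingers": 1.0, "dx": 0, "dy": 0, "dz": 0, "turn": 10}, {"fingers": 1.0, "dx": 0, "dy": 0, "dz": 0, "turn": 10}, {"fingers": 1.0, "dx": 0, "dy": 0, "dz": 0, "turn": 10}, {"fingers": 1.0, "dx": 0, "dy": 0, "dz": 0, "turn": 10}, {"fingers": 1.0, "dx": 0, "dy": 0, "dz": 0, "turn": 0}])

```text
clock: 6.3
position: [454.5, -65.9, 285.9]
ee_rot: [-0.697, -0.094, 0.704, -0.093]
force: [0.3, 0.7, 0.4]
grip_width: 0.0
```

```bash
python3 st.py; python3 look.py 3
```

```text
t 6.3 console tcp [-87.5  42.3 285.9] F [0.4 0.6 0.4] w 0.0
tooly yaw err deg -82.28
```

View pics/look3.png

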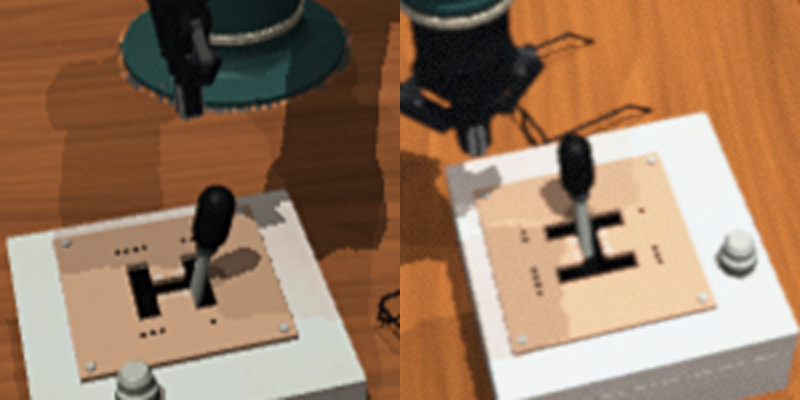

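The lever is at fore ≈ 0 in the left column, with the knob at crop (214,217) in the scene half and (177,168) in the side half, against predictions of (216,216) and (176,161). Next I'll move around to its left side.

Emit:
play_rows(plan=[{"fingers": 1.0, "dx": 0, "dy": 0, "dz": 0, "turn": 7.7}, {"fingers": 1.0, "dx": 0, "dy": -28, "dz": 0, "turn": 0}, {"fingers": 1.0, "dx": 0, "dy": -28, "dz": 0, "turn": 0}, {"fingers": 1.0, "dx": 0, "dy": 0, "dz": -30, "turn": 0}, {"fingers": 1.0, "dx": 0, "dy": 0, "dz": -30, "turn": 0}, {"fingers": 1.0, "dx": 0, "dy": 0, "dz": -27, "turn": 0}, {"fingers": 1.0, "dx": 0, "dy": 0, "dz": 0, "turn": 0}, {"fingers": 1.0, "dx": 0, "dy": 0, "dz": 0, "turn": 0}])

```text
clock: 7.4
position: [532.7, -22.3, 280.2]
ee_rot: [-0.695, -0.081, 0.71, -0.079]
force: [0.1, 0.3, -1.1]
grip_width: 0.2
```

```bash
python3 st.py
```

```text
t 7.4 console tcp [ -4.3  75.4 280.2] F [ 0.2  0.3 -1.1] w 0.2
tooly yaw err deg -84.54
```

Emit:
play_rows(plan=[{"fingers": 1.0, "dx": 0, "dy": 0, "dz": 0, "turn": 2.7}, {"fingers": 1.0, "dx": 0, "dy": 0, "dz": 0, "turn": 2.7}, {"fingers": 1.0, "dx": 0, "dy": -18, "dz": -4, "turn": 0}, {"fingers": 1.0, "dx": 0, "dy": 0, "dz": 0, "turn": 0}])

```text
clock: 7.9
position: [534.3, -2.3, 280.2]
ee_rot: [-0.698, -0.048, 0.713, -0.047]
force: [0.4, 0.0, -0.7]
grip_width: -0.0
```

```bash
python3 st.py; python3 -c "
from workcell import sensors
from scipy.spatial.transform import Rotation as R
s=sensors.read_state();print(R.from_quat(s['ee_rot']).as_matrix().round(3)); print([round(x,2) for x in s['q']])"
```

```text
t 7.9 console tcp [ -0.   95.  280.2] F [ 0.4 -0.  -0.7] w -0.0
tooly yaw err deg -89.79
[[-0.021  0.135 -0.991]
 [ 0.    -0.991 -0.135]
 [-1.    -0.003  0.021]]
[np.float64(-0.63), np.float64(0.35), np.float64(0.71), np.float64(1.87), np.float64(-0.26), np.float64(1.03), np.float64(-2.82)]
```

Joint 7 is at its range edge, so I'll take the half-turned equivalent.

Emit:
play_rows(plan=[{"fingers": 1.0, "dx": 0, "dy": 0, "dz": 0, "turn": -10}, {"fingers": 1.0, "dx": 0, "dy": 0, "dz": 0, "turn": -10}, {"fingers": 1.0, "dx": 0, "dy": 0, "dz": 0, "turn": -10}, {"fingers": 1.0, "dx": 0, "dy": 0, "dz": 0, "turn": -10}, {"fingers": 1.0, "dx": 0, "dy": 0, "dz": 0, "turn": -10}, {"fingers": 1.0, "dx": 0, "dy": 0, "dz": 0, "turn": -10}, {"fingers": 1.0, "dx": 0, "dy": 0, "dz": 0, "turn": -10}, {"fingers": 1.0, "dx": 0, "dy": 0, "dz": 0, "turn": -10}, {"fingers": 1.0, "dx": 0, "dy": 0, "dz": 0, "turn": -10}, {"fingers": 1.0, "dx": 0, "dy": 0, "dz": 0, "turn": -10}, {"fingers": 1.0, "dx": 0, "dy": 0, "dz": 0, "turn": -10}, {"fingers": 1.0, "dx": 0, "dy": 0, "dz": 0, "turn": -10}])

```text
clock: 9.4
position: [534.3, -4.4, 280.8]
ee_rot: [0.307, 0.642, -0.314, 0.629]
force: [0.8, 0.4, 0.3]
grip_width: -0.5
```

Emit:
play_rows(plan=[{"fingers": 1.0, "dx": 0, "dy": 0, "dz": 0, "turn": -10}, {"fingers": 1.0, "dx": 0, "dy": 0, "dz": 0, "turn": -10}, {"fingers": 1.0, "dx": 0, "dy": 0, "dz": 0, "turn": -10}, {"fingers": 1.0, "dx": 0, "dy": 0, "dz": 0, "turn": -10}, {"fingers": 1.0, "dx": 0, "dy": 0, "dz": 0, "turn": -10}, {"fingers": 1.0, "dx": 0, "dy": 0, "dz": 0, "turn": -10}, {"fingers": 1.0, "dx": 0, "dy": 0, "dz": 0, "turn": 0}])

```text
clock: 10.28
position: [534.4, -4.4, 280.8]
ee_rot: [-0.046, 0.713, 0.047, 0.699]
force: [0.1, 0.0, 0.5]
grip_width: 0.2
```

```bash
cat >> st.py <<'E'
print('q',[round(float(x),2) for x in s['q']],'toolx',R.from_quat(s['ee_rot']).as_matrix()[:,0].round(3))
E
python3 st.py
```

```text
t 10.28 console tcp [-2.000e-01  9.280e+01  2.808e+02] F [0.1 0.  0.5] w 0.2
tooly yaw err deg 89.97
q [-0.16, 0.29, 0.14, 1.86, -0.05, 1.02, 0.12] toolx [-0.02 -0.   -1.  ]
```

Emit:
play_rows(plan=[{"fingers": 1.0, "dx": 30, "dy": 0, "dz": 2, "turn": 0}, {"fingers": 1.0, "dx": 31, "dy": 0, "dz": 0, "turn": 0}, {"fingers": 1.0, "dx": 0, "dy": -6, "dz": 0, "turn": 0}, {"fingers": 1.0, "dx": 0, "dy": -6, "dz": 0, "turn": 0}, {"fingers": 1.0, "dx": 0, "dy": -5, "dz": 0, "turn": 0}, {"fingers": 1.0, "dx": 0, "dy": -5, "dz": 0, "turn": 0}, {"fingers": 1.0, "dx": 0, "dy": -5, "dz": 0, "turn": 0}, {"fingers": 1.0, "dx": 0, "dy": -5, "dz": 0, "turn": 0}, {"fingers": 1.0, "dx": 0, "dy": -5, "dz": 0, "turn": 0}])

```text
clock: 11.4
position: [540.4, -39.5, 219.5]
ee_rot: [-0.046, 0.713, 0.048, 0.698]
force: [-1.8, 3.5, 1.6]
grip_width: -0.1
```

```bash
python3 st.py
```

```text
t 11.4 console tcp [  1.1  57.2 219.5] F [-1.3  3.7  1.6] w -0.1
tooly yaw err deg 90.1
q [-0.1, 0.38, 0.14, 1.89, -0.07, 0.89, 0.21] toolx [-0.02  0.   -1.  ]
```

Emit:
play_rows(plan=[{"fingers": 1.0, "dx": 0, "dy": -5, "dz": 0, "turn": 0}, {"fingers": 1.0, "dx": 0, "dy": -5, "dz": 0, "turn": 0}, {"fingers": 1.0, "dx": 0, "dy": -5, "dz": 0, "turn": 0}, {"fingers": 1.0, "dx": 0, "dy": -5, "dz": 0, "turn": 0}, {"fingers": 1.0, "dx": 0, "dy": -5, "dz": 0, "turn": 0}, {"fingers": 1.0, "dx": 0, "dy": -5, "dz": 0, "turn": 0}, {"fingers": 1.0, "dx": 0, "dy": -5, "dz": 0, "turn": 0}, {"fingers": 1.0, "dx": 0, "dy": -5, "dz": 0, "turn": 0}])

```text
clock: 12.4
position: [545.7, -79.7, 219.3]
ee_rot: [-0.046, 0.713, 0.047, 0.698]
force: [-1.0, 4.6, 3.0]
grip_width: 0.1
```

```bash
python3 st.py
```

```text
t 12.4 console tcp [  1.1  16.7 219.3] F [-0.4  4.7  3. ] w 0.1
tooly yaw err deg 90.08
q [-0.04, 0.4, 0.16, 1.87, -0.07, 0.9, 0.29] toolx [-0.02 -0.   -1.  ]
```

Emit:
play_rows(plan=[{"fingers": 1.0, "dx": 0, "dy": -5, "dz": 0, "turn": 0}, {"fingers": 1.0, "dx": 0, "dy": -5, "dz": 0, "turn": 0}, {"fingers": 1.0, "dx": 0, "dy": -5, "dz": 0, "turn": 0}, {"fingers": 1.0, "dx": 0, "dy": -4, "dz": 0, "turn": 0}])

```text
clock: 12.9
position: [548.0, -98.6, 218.9]
ee_rot: [-0.046, 0.713, 0.047, 0.698]
force: [0.0, 4.5, -2.5]
grip_width: -0.0
```

```bash
python3 st.py
```

```text
t 12.9 console tcp [  1.   -2.3 218.9] F [ 0.6  4.4 -2.5] w -0.0
tooly yaw err deg 90.07
q [-0.01, 0.41, 0.16, 1.86, -0.08, 0.91, 0.32] toolx [-0.021 -0.    -1.   ]
```

Stop expected at around y = −13; small steps with force checks.

Emit:
play_rows(plan=[{"fingers": 1.0, "dx": 0, "dy": -3, "dz": 0, "turn": 0}, {"fingers": 1.0, "dx": 0, "dy": -3, "dz": 0, "turn": 0}, {"fingers": 1.0, "dx": 0, "dy": -2, "dz": 0, "turn": 0}, {"fingers": 1.0, "dx": 0, "dy": 0, "dz": 0, "turn": 0}])

```text
clock: 13.4
position: [549.2, -106.5, 219.2]
ee_rot: [-0.046, 0.713, 0.047, 0.698]
force: [-0.2, 2.3, -0.7]
grip_width: 0.2
```

```bash
python3 st.py
```

```text
t 13.4 console tcp [  1.1 -10.3 219.2] F [ 0.1  2.3 -0.7] w 0.2
tooly yaw err deg 90.06
q [0.0, 0.41, 0.17, 1.85, -0.08, 0.91, 0.34] toolx [-0.02 -0.   -1.  ]
```

Emit:
play_rows(plan=[{"fingers": 1.0, "dx": 0, "dy": -1, "dz": 0, "turn": 0}, {"fingers": 1.0, "dx": 0, "dy": -1, "dz": 0, "turn": 0}, {"fingers": 1.0, "dx": 0, "dy": 0, "dz": 0, "turn": 0}])

```text
clock: 13.78
position: [549.5, -108.2, 219.1]
ee_rot: [-0.047, 0.713, 0.047, 0.698]
force: [0.3, 3.1, -3.4]
grip_width: -0.0
```

```bash
python3 st.py
```

```text
t 13.78 console tcp [  1.2 -12.  219.1] F [ 0.7  3.1 -3.4] w -0.0
tooly yaw err deg 90.08
q [0.0, 0.41, 0.17, 1.85, -0.08, 0.91, 0.34] toolx [-0.021 -0.    -1.   ]
```

Emit:
play_rows(plan=[{"fingers": 1.0, "dx": 0, "dy": -1, "dz": 0, "turn": 0}, {"fingers": 1.0, "dx": 0, "dy": 0, "dz": 0, "turn": 0}])

```text
clock: 14.02
position: [549.6, -109.3, 219.1]
ee_rot: [-0.046, 0.713, 0.047, 0.698]
force: [0.4, 3.6, -2.8]
grip_width: 0.1
```

```bash
python3 st.py
```

```text
t 14.03 console tcp [  1.1 -13.1 219.1] F [ 0.9  3.5 -2.8] w 0.1
tooly yaw err deg 90.08
q [0.01, 0.41, 0.17, 1.85, -0.08, 0.91, 0.34] toolx [-0.021 -0.    -1.   ]
```

Emit:
play_rows(plan=[{"fingers": 1.0, "dx": 0, "dy": -1, "dz": 0, "turn": 0}, {"fingers": 1.0, "dx": 0, "dy": 0, "dz": 0, "turn": 0}])

```text
clock: 14.28
position: [549.7, -110.0, 219.1]
ee_rot: [-0.046, 0.713, 0.047, 0.698]
force: [0.2, 5.6, -3.3]
grip_width: 0.2
```

```bash
python3 st.py
```

```text
t 14.28 console tcp [  1.1 -13.9 219.1] F [ 0.9  5.5 -3.3] w 0.2
tooly yaw err deg 90.09
q [0.01, 0.41, 0.17, 1.85, -0.08, 0.91, 0.34] toolx [-0.021 -0.    -1.   ]
```

Emit:
play_rows(plan=[{"fingers": 1.0, "dx": 0, "dy": -1, "dz": 0, "turn": 0}, {"fingers": 1.0, "dx": 0, "dy": 0, "dz": 0, "turn": 0}])

```text
clock: 14.52
position: [549.8, -110.8, 219.0]
ee_rot: [-0.046, 0.713, 0.048, 0.698]
force: [-0.5, 6.5, -2.9]
grip_width: 0.1
```

```bash
python3 st.py; python3 look.py 4
```

```text
t 14.53 console tcp [  1.1 -14.6 219. ] F [ 0.3  6.5 -2.9] w 0.1
tooly yaw err deg 90.1
q [0.01, 0.41, 0.17, 1.85, -0.08, 0.91, 0.35] toolx [-0.021  0.    -1.   ]
```

View pics/look4.png

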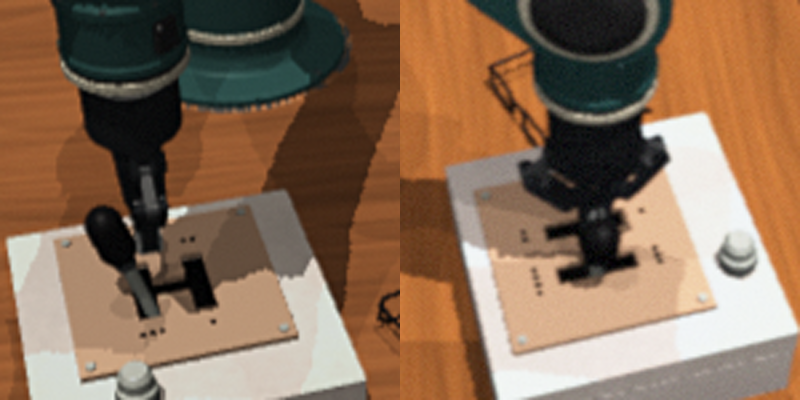

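The shaft now stands at the right end of the cross lane, with its foot near crop (150,305) in the scene half. The finger force rises at the stop. I'll back off left, rise and go behind the knob.

Emit:
play_rows(plan=[{"fingers": 1.0, "dx": 0, "dy": 10, "dz": 0, "turn": 0}, {"fingers": 1.0, "dx": 0, "dy": 20, "dz": 0, "turn": 0}, {"fingers": 1.0, "dx": -35, "dy": 0, "dz": 0, "turn": 0}, {"fingers": 1.0, "dx": -35, "dy": 0, "dz": 0, "turn": 10}, {"fingers": 1.0, "dx": 0, "dy": 0, "dz": 0, "turn": 10}, {"fingers": 1.0, "dx": 0, "dy": 0, "dz": 0, "turn": 10}, {"fingers": 1.0, "dx": 0, "dy": 0, "dz": 0, "turn": 10}, {"fingers": 1.0, "dx": 0, "dy": 0, "dz": 0, "turn": 10}, {"fingers": 1.0, "dx": 0, "dy": 0, "dz": 0, "turn": 10}, {"fingers": 1.0, "dx": 0, "dy": 0, "dz": 0, "turn": 10}, {"fingers": 1.0, "dx": 0, "dy": 0, "dz": 0, "turn": 10}, {"fingers": 1.0, "dx": 0, "dy": 0, "dz": 0, "turn": 10}])

```text
clock: 16.12
position: [547.4, -81.4, 289.5]
ee_rot: [0.462, 0.536, -0.472, 0.526]
force: [0.3, -0.3, -0.2]
grip_width: 0.1
```

Emit:
play_rows(plan=[{"fingers": 1.0, "dx": 0, "dy": -35, "dz": 0, "turn": 0}, {"fingers": 1.0, "dx": 0, "dy": -31, "dz": 0, "turn": 0}, {"fingers": 1.0, "dx": 0, "dy": 0, "dz": 28, "turn": 0}, {"fingers": 1.0, "dx": 0, "dy": 0, "dz": 29, "turn": 0}, {"fingers": 1.0, "dx": 0, "dy": 0, "dz": 0, "turn": 0}])

```text
clock: 16.75
position: [489.4, -148.5, 290.7]
ee_rot: [0.462, 0.536, -0.472, 0.526]
force: [-0.3, 0.5, 0.2]
grip_width: -0.0
```

```bash
python3 st.py
```

```text
t 16.75 console tcp [-63.7 -44.1 290.7] F [-0.3  0.6  0.2] w -0.0
tooly yaw err deg -0.09
q [-0.2, 0.26, 0.5, 1.91, -0.14, 1.03, -1.08] toolx [-0.02  -0.001 -1.   ]
```

Emit:
play_rows(plan=[{"fingers": 1.0, "dx": 36, "dy": 0, "dz": -1, "turn": 0}, {"fingers": 1.0, "dx": 36, "dy": 0, "dz": 0, "turn": 0}, {"fingers": 1.0, "dx": 0, "dy": 10, "dz": 0, "turn": 0}, {"fingers": 1.0, "dx": 0, "dy": 10, "dz": 0, "turn": 0}, {"fingers": 1.0, "dx": 0, "dy": 8, "dz": 0, "turn": 0}, {"fingers": 1.0, "dx": 0, "dy": 4, "dz": 0, "turn": 0}, {"fingers": 1.0, "dx": 0, "dy": 4, "dz": 0, "turn": 0}, {"fingers": 1.0, "dx": 0, "dy": 4, "dz": 0, "turn": 0}, {"fingers": 1.0, "dx": 0, "dy": 4, "dz": 0, "turn": 0}, {"fingers": 1.0, "dx": 0, "dy": 4, "dz": 0, "turn": 0}])

```text
clock: 18.0
position: [535.5, -139.4, 217.4]
ee_rot: [0.461, 0.537, -0.471, 0.526]
force: [-3.5, -1.2, 3.0]
grip_width: 0.0
```

```bash
python3 st.py
```

```text
t 18.0 console tcp [-16.8 -41.2 217.4] F [-3.7 -0.8  3. ] w 0.0
tooly yaw err deg 0.07
q [-0.17, 0.43, 0.46, 1.87, -0.23, 0.91, -1.04] toolx [-0.021 -0.    -1.   ]
```

Emit:
play_rows(plan=[{"fingers": 1.0, "dx": 0, "dy": 4, "dz": 0, "turn": 0}, {"fingers": 1.0, "dx": 0, "dy": 4, "dz": 0, "turn": 0}, {"fingers": 1.0, "dx": 0, "dy": 4, "dz": 0, "turn": 0}, {"fingers": 1.0, "dx": 0, "dy": 4, "dz": 0, "turn": 0}, {"fingers": 1.0, "dx": 0, "dy": 4, "dz": 0, "turn": 0}, {"fingers": 1.0, "dx": 0, "dy": 4, "dz": 0, "turn": 0}])

```text
clock: 18.75
position: [559.3, -135.9, 216.6]
ee_rot: [0.461, 0.538, -0.471, 0.526]
force: [-3.7, -1.2, -2.0]
grip_width: 0.3
```

```bash
python3 st.py
```

```text
t 18.75 console tcp [  7.2 -40.8 216.6] F [-3.8 -0.7 -2. ] w 0.3
tooly yaw err deg 0.09
q [-0.17, 0.47, 0.45, 1.82, -0.24, 0.93, -1.05] toolx [-0.021 -0.    -1.   ]
```

Emit:
play_rows(plan=[{"fingers": 1.0, "dx": 0, "dy": 3, "dz": 0, "turn": 0}, {"fingers": 1.0, "dx": 0, "dy": 3, "dz": 0, "turn": 0}, {"fingers": 1.0, "dx": 0, "dy": 2, "dz": 0, "turn": 0}, {"fingers": 1.0, "dx": 0, "dy": 0, "dz": 0, "turn": 0}])

```text
clock: 19.25
position: [567.3, -135.1, 216.8]
ee_rot: [0.461, 0.537, -0.471, 0.527]
force: [-3.3, 0.2, -2.7]
grip_width: 0.2
```

```bash
python3 st.py
```

```text
t 19.25 console tcp [ 15.3 -41.  216.8] F [-3.2  0.7 -2.7] w 0.2
tooly yaw err deg 0.09
q [-0.16, 0.48, 0.45, 1.8, -0.24, 0.94, -1.05] toolx [-0.02 -0.   -1.  ]
```

Emit:
play_rows(plan=[{"fingers": 1.0, "dx": 0, "dy": 1.5, "dz": 0, "turn": 0}, {"fingers": 1.0, "dx": 0, "dy": 1.5, "dz": 0, "turn": 0}, {"fingers": 1.0, "dx": 0, "dy": 0, "dz": 0, "turn": 0}])

```text
clock: 19.62
position: [570.3, -134.7, 216.7]
ee_rot: [0.461, 0.537, -0.471, 0.527]
force: [-5.1, -0.7, -1.2]
grip_width: -0.2
```

Emit:
play_rows(plan=[{"fingers": 1.0, "dx": 0, "dy": 1, "dz": 0, "turn": 0}, {"fingers": 1.0, "dx": 0, "dy": 0, "dz": 0, "turn": 0}])

```text
clock: 19.88
position: [571.2, -134.5, 216.7]
ee_rot: [0.461, 0.537, -0.471, 0.527]
force: [-3.7, -0.7, -1.4]
grip_width: 0.2
```

```bash
python3 st.py
```

```text
t 19.88 console tcp [ 19.2 -41.  216.7] F [-3.8 -0.2 -1.4] w 0.2
tooly yaw err deg 0.09
q [-0.16, 0.49, 0.45, 1.79, -0.25, 0.94, -1.05] toolx [-0.02 -0.   -1.  ]
```

Not yet at the stop; continuing in 1 mm steps.

Emit:
play_rows(plan=[{"fingers": 1.0, "dx": 0, "dy": 1, "dz": 0, "turn": 0}, {"fingers": 1.0, "dx": 0, "dy": 0, "dz": 0, "turn": 0}])

```text
clock: 20.12
position: [572.0, -134.4, 216.6]
ee_rot: [0.461, 0.538, -0.471, 0.526]
force: [-5.4, -0.4, -1.6]
grip_width: 0.1
```

Emit:
play_rows(plan=[{"fingers": 1.0, "dx": 0, "dy": 1, "dz": 0, "turn": 0}, {"fingers": 1.0, "dx": 0, "dy": 0, "dz": 0, "turn": 0}])

```text
clock: 20.38
position: [572.8, -134.3, 216.5]
ee_rot: [0.461, 0.538, -0.471, 0.526]
force: [-5.7, -0.7, -2.3]
grip_width: -0.1
```

Emit:
play_rows(plan=[{"fingers": 1.0, "dx": 0, "dy": 1, "dz": 0, "turn": 0}, {"fingers": 1.0, "dx": 0, "dy": 0, "dz": 0, "turn": 0}])

```text
clock: 20.62
position: [573.5, -134.2, 216.3]
ee_rot: [0.461, 0.538, -0.471, 0.526]
force: [-8.0, -0.8, -1.7]
grip_width: 0.1
```

```bash
python3 st.py
```

```text
t 20.62 console tcp [ 21.6 -41.  216.3] F [-8.   0.2 -1.7] w 0.1
tooly yaw err deg 0.07
q [-0.16, 0.49, 0.44, 1.78, -0.25, 0.94, -1.05] toolx [-0.022 -0.    -1.   ]
```

Emit:
play_rows(plan=[{"fingers": 1.0, "dx": 0, "dy": 1, "dz": 0, "turn": 0}, {"fingers": 1.0, "dx": 0, "dy": 1, "dz": 0, "turn": 0}, {"fingers": 1.0, "dx": 0, "dy": 0, "dz": 0, "turn": 0}])

```text
clock: 21.0
position: [575.1, -133.9, 216.0]
ee_rot: [0.46, 0.538, -0.471, 0.526]
force: [-10.5, -1.4, -2.1]
grip_width: 0.1
```

Emit:
play_rows(plan=[{"fingers": 1.0, "dx": 0, "dy": -10, "dz": 0, "turn": 0}, {"fingers": 1.0, "dx": 0, "dy": -30, "dz": 0, "turn": 0}, {"fingers": 1.0, "dx": 0, "dy": -40, "dz": 0, "turn": 0}, {"fingers": 1.0, "dx": -40, "dy": -20, "dz": 0, "turn": 0}, {"fingers": 1.0, "dx": -40, "dy": 0, "dz": 0, "turn": 0}, {"fingers": 1.0, "dx": 0, "dy": 0, "dz": 0, "turn": 0}])

```text
clock: 21.75
position: [479.9, -147.4, 301.8]
ee_rot: [0.462, 0.536, -0.469, 0.529]
force: [-0.0, 0.4, -0.3]
grip_width: -0.1
```

```bash
python3 st.py; python3 look.py 5
python3 - <<'E'
import cv2;from h import *
v=np.load('pose.npy')
A=np.load('pics/scene5.npz');B=np.load('pics/side5.npz')
for f in(.25,.3):
  for L in (151,165,195):
    print(f,L,((proj(W(v,knob(f,.27,L)),A)[0]-[140,110])/.375).round(),((proj(W(v,knob(f,.27,L)),B)[0]-[205,180])/.375).round())
E
```

```text
t 21.75 console tcp [-72.9 -41.8 301.8] F [ 0.1  0.4 -0.3] w -0.1
tooly yaw err deg 0.09
q [-0.21, 0.22, 0.51, 1.92, -0.12, 1.04, -1.08] toolx [-0.014 -0.    -1.   ]
0.25 151 [127. 280.] [243. 238.]
0.25 165 [121. 271.] [248. 231.]
0.25 195 [109. 252.] [260. 216.]
0.3 151 [129. 287.] [251. 237.]
0.3 165 [124. 279.] [257. 230.]
0.3 195 [112. 262.] [270. 215.]
```

View pics/look5.png

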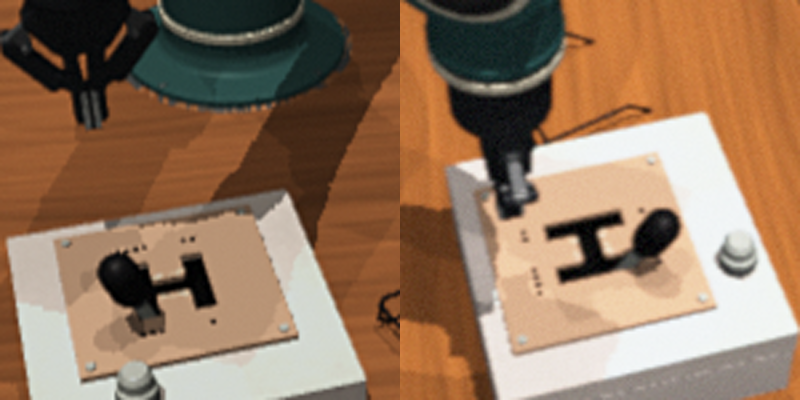

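The knob is at crop (123,280) in the scene half and (257,233) in the side half. Predictions for fully home are (124,279) and (257,230). The barrel hasn't moved and the gripper is clear.

```bash
python3 -c "
from workcell import sign_off;print(sign_off())"
```

```text
the job is handed in; nothing more can be done
None
```

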